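# Slide a thin strip out of the mitre box and clamp it in the drill vice

### The job

The long marked-out aluminium strip lies flat in the mitre box, where its walls leave no room to grip it: press on it lightly with a fingertip, slide one end out past the end of the box, then pinch that end and lift the strip out without letting it fall to the bench. Lay it flat, scribed face up, on the steps of the drill vice's two jaws, lengthways between them with its middle at the middle of the jaws, and swing the cam lever fully round so that the strip is clamped for drilling. Leave everything else where it lies.

Things in the scene. Friction and masses are not known exactly. Their poses are not given: they have to be found in the camera images.
- strip: Flat aluminium strip 180 x 40 x 3 mm, 0.06 kg, scribed lines on top. Origin: centre of its underside; x lengthways, y across, z out of the scribed face. Loose on the floor of the mitre box, friction about 0.3 (finger pads hold it better): it follows a fingertip that presses on it from above, but may slip. Stiff: it does not bend.
- strip_end_a (a point): Middle of the strip's end face at its +x end (90 mm from the strip's middle, at half thickness).
- strip_end_b (a point): Middle of the strip's end face at its -x end (90 mm from the strip's middle, at half thickness).
- mitre_box: Fixed beech mitre box: a straight channel along its y, 54 mm wide inside, 260 mm long, open at both ends, walls 14 mm thick and 42 mm high above the channel floor. Origin: centre of its underside, z up; the channel floor is 36 mm above the origin. The box stands on packing of 0 to 8 mm, so its height differs. The strip lies along the channel, all inside it.
- vice_seat (a point): Where the middle of the strip's underside belongs when clamped in the fixed drill vice: level with the jaw steps, 55 mm above the bench. x along the jaws (80 mm long, x -40 to +40; the strip lies along x), y across, z up. Fixed jaw: upright face at y = +20 mm, in front of it a level step (z = 0) from y = +8 to +20. Jaw tops at z = +7 mm.
- jaw (a joint): Travel of the vice's moving jaw towards the fixed jaw (+y of vice_seat), driven by the cam lever in proportion: 0 open to 0.0109 m. At 0 its upright face is at y = -30 mm and its step (z = 0) runs from y = -30 to -18 mm, so the 40 mm strip lies loose with 10 mm to spare and is then pushed against the fixed jaw. Under the strip's ends is only the vice's foot, 10 mm high, out to x = +-68 mm.
- cam_pivot (a point): Vertical pivot axis of the vice's cam lever, at y = -100 mm and z = +3 mm in the frame of vice_seat, level with the lever's root.
- cam_knob (a point): Centre of the black ball knob (28 mm across) at the end of the cam lever, 108 mm from the pivot axis and 16 mm above cam_pivot (74 mm above the bench). A steel rod 11 mm thick joins it to the pivot.
- cam_lever (a joint): Angle of the cam lever about the upright axis at cam_pivot: 0 = open (start), pointing along vice_seat's +x; it turns clockwise seen from above, towards vice_seat's -y, to a stop at 1.4 rad (clamped). Stiff: 0.5 N m of friction, 5 to 12 N at the knob, most at the end; it stays where it is left, but settles back from 1.4 to about 1.34 on the strip.
- offcut: Short offcut of the same flat, 65 x 40 x 3 mm, lying on the bench between and beyond box and vice. Origin: centre of its underside. Not the strip wanted: leave alone.
- square: Engineer's try square lying on the bench between robot and mitre box: dark stock 100 x 18 x 16 mm along its x, steel blade 150 mm along its y. Origin: under the middle of the stock. Leave alone.
- hammer: Hammer, 280 mm long, lying on the bench to the right of the vice. Leave alone.
- file: Flat file, blade 200 mm along its x from the origin, with a wooden handle 110 mm long, lying beyond the mitre box and the vice. Leave alone.
- punch: Centre punch, 115 mm long, 11 mm thick, lying on the bench between robot and vice. Leave alone.
- oil_can: Grey oil can, 66 mm across and 88 mm high, with a bent brass spout rising to 150 mm, standing beyond the vice. Leave alone.
- hacksaw: Red junior hacksaw lying on the bench left of the mitre box, 300 mm long. Leave alone.
Not all that is in view belongs to the job. Several things have the shape of the strip; the one meant has the colours described above.

How it is judged:
On the way, in this order (a step that is already met when the one before it is completed fails the run):
1. the strip lies flat on the floor of the mitre box with one end at least 15 mm out past the end of the box ((y of any of strip_end_a, strip_end_b in the frame of mitre_box below -0.145 m or y of any of strip_end_a, strip_end_b in the frame of mitre_box above 0.145 m) and angle between strip's own z axis and vertical below 0.06 rad and z of strip in the frame of mitre_box between 0.031 and 0.041 m), for 0.2 s.
2. the strip has been lifted clear of the mitre box (above its walls) (z of strip in the frame of mitre_box above 0.08 m and contact force between strip and mitre_box below 0.05 N), for 0.2 s.
At the end, for the whole second after the job is handed in: Cam lever past 1.3 rad; strip released and still on the jaw steps, scribed face up: flat within 0.05 rad, along the jaws within 0.06 rad, underside within 3 mm of the steps, its middle within 15 mm of vice_seat along the jaws and 4 mm across them (against the fixed jaw) (value of joint cam_lever above 1.3 rad and x of strip in the frame of vice_seat between -0.015 and 0.015 m and y of strip in the frame of vice_seat between -0.004 and 0.004 m and z of strip in the frame of vice_seat between -0.003 and 0.003 m and angle between strip's own z axis and vertical below 0.05 rad and angle between the x axis of strip and the x axis of vice_seat, either way round below 0.06 rad and linear speed of strip below 0.02 m/s); the robot touches nothing.
It fails at once if the strip is pressed hard into the mitre box (over 60 N) (contact force between strip and mitre_box above 60 N).
It fails at once if the strip is dropped on the bench (height (world z) of strip below 0.025 m).
It fails at once if another tool is disturbed (moved more than 40 mm) (distance of any of offcut, square, hammer, file, punch, oil_can, hacksaw from where it was at the start of the episode above 0.04 m).
It also fails if it takes over 67 s, if anything falls off the work surface, if the arm or the gripper's body presses on something with over 40 N, if the wrist force passes 120 N, or if a joint passes its speed limit or range.

### The arm

A 6-joint arm with a two-finger parallel gripper is mounted at the origin on the work surface. World frame = base frame: x ahead of the robot, y to its left, z up, the work surface at z = 0. Lengths are in m, angles in rad, forces in N, time in s.
With the tool pointing down it reaches from about 0.275 to 0.85 m from the base axis. Payload 19 kg.
Tool frame: the origin (TCP) lies on the centre line of the jaws, within the pads' length; the fingertips stand 17 mm ahead of it and the grasp point (between the pads) lies 2 mm behind it (ctrl.tip_reach is the distance from the TCP to the fingertips, in m); z points along the fingers, y is the line along which they close (so a half turn about z gives the same grasp; the last joint's range is limited). The gripper opens to 85 mm and grips with 20 to 120 N. Pads are 22 mm wide; open, the fingers measure 114 mm over their backs; the gripper's body (76 mm by 85 mm) begins 54 mm behind the grasp point. The pads swing forward as they close: fully open they stand 13 mm farther back than shut.
Start: joints at [1.083, 0.15, 1.437, -0, 1.554, -0.134], TCP at [0.199, 0.539, 0.248] pointing down, gripper open.
Joint ranges: [-2.8, 2.8], [-0.68, 2.1], [0.12, 2.68], [-1.39, 4.53], [0.16, 2.79], [-2.81, 2.81]. Speed limits (rad/s): [1.89, 1.89, 2.22, 3.01, 3.01, 3.01].

### API

Orientations are given as a unit quaternion [x, y, z, w].
In Python, from bench import ctrl, imaging, ticket gives the robot as it stands.
- The arm moves only by the shell command python3 -m creep 'ROWS' [FORCE]. ROWS is text: rows parted by semicolons, each of 5 numbers parted by spaces: the finger opening in mm, from 0 to 85.4, then the shift along the tool's x, y, z in units of 25 mm (1.0 is 25 mm), then the turn about the tool's z in rad. A call has 1 to 20 rows; each row is the pose to reach, as a shift and turn from the pose commanded when the call began, along the tool's axes at that moment; what a row does not reach only later rows make up. A row lasts 1/10 s, in which the tool goes at most 50 mm and 8.59 degrees, less where a joint would pass 70% of its speed; a pose out of reach is approached as far as the arm can. A call with a gripper value outside its range is refused whole. The fingers move at their own pace and stop on an object; FORCE is the grip in N (left out, the last holds). Time passes only in rows, so rows that repeat a pose let the fingers close. It gives the time, the measured TCP pose, the force, the opening and the grip force at its end, in the units of the state.
- ctrl.get_obs(): the state, without advancing time (a new reading comes with each control period).
- imaging.read_camera(name): name is "scene" or "top"; returns a dict with "image" (420x560x3 uint8, red, green, blue), "fx", "fy", "cx", "cy" (pixels), "rvec" (rotation vector, rad) and "tvec" (3), from world to camera coordinates, as OpenCV has them. Camera axes: x right, y down, z forward; pixel columns grow to the right and rows downward; lengths in m; the calibration is good to about 2 mm. A picture is of the moment at which its call begins. There is no depth.
- ticket.hand_in(): hands the job in; it is judged then, once.
The state is a dict: "clock": time; "joint_positions": joint angles; "qd": joint speeds; "effort": joint torques, N m; "tcp_pos": TCP position; "tcp_rot": TCP orientation; "wrist_force": force on the tool from outside, world axes, zero at the start; "moment": the same for the moment, N m; "finger_gap": opening from 0.0 (shut) to 1.0 (fully open); "grasp_force": force on a finger pad.
Only numpy, scipy, OpenCV 4.12 (cv2) and the standard library are available. Lean on these libraries where they do the work, as an engineer would, in place of code of your own. Each camera call takes 0.05 s, during which the arm holds its last target. There are 200 camera calls.

## Working session

There is one attempt and no reset: what is moved stays moved. The work goes in short steps, Python scripts to look and compute and a shell command to move; the robot and the scene stay as the last step left them, time stands still between calls to the robot, and variables do not carry over. Pictures are saved under pics/ and viewed, at most 10 in all, crops included, and the job is handed in when it is done.

```bash
ls; mkdir -p pics
cat > h.py <<'E'
import numpy as np, cv2
from bench import ctrl, imaging
from scipy.spatial.transform import Rotation as R
def cam(n):
    c=imaging.read_camera(n); c['R']=cv2.Rodrigues(np.array(c['rvec'],float))[0]; c['t']=np.array(c['tvec'],float).ravel(); return c
def ray(c,u,v,z):
    d=c['R'].T@np.array([(u-c['cx'])/c['fx'],(v-c['cy'])/c['fy'],1]); o=-c['R'].T@c['t']
    return o+d*(z-o[2])/d[2]
def proj(c,p):
    q=c['R']@np.array(p)+c['t']; return np.array([c['fx']*q[0]/q[2]+c['cx'],c['fy']*q[1]/q[2]+c['cy']])
def save(c,f,box=None,s=1):
    im=c['image'][:,:,::-1]
    if box: im=im[box[1]:box[3],box[0]:box[2]]
    cv2.imwrite('pics/'+f,cv2.resize(im,None,fx=s,fy=s,interpolation=cv2.INTER_CUBIC))
E
python3 - <<'E'
from h import *
for n in('top','scene'):
    c=cam(n); save(c,n+'0.png',None,1.4); np.save(n+'0.npy',c,allow_pickle=True)
    print(n,-c['R'].T@c['t'],c['fx'])
print(ctrl.get_obs())
E
```

```text
pics
top [0.3917864  0.05352888 1.40703383] 506.91114040897173
scene [ 1.15835941 -0.97610331  1.16873243] 483.5119756686648
{'clock': 0.1, 'joint_positions': array([ 1.08300795e+00,  1.50949709e-01,  1.43793652e+00,  1.09332924e-05,
        1.55381264e+00, -1.34011225e-01]), 'qd': array([ 0.00079306, -0.00024669, -0.00349956, -0.00134844, -0.00206804,
        0.0007679 ]), 'effort': array([ 5.17770633e-03, -7.14383125e+01, -5.71791244e+01, -3.66010099e-04,
        6.99177501e-03,  8.20670925e-05]), 'tcp_pos': array([0.19913295, 0.53920652, 0.24774317]), 'tcp_rot': array([ 1.75967624e-01,  9.84395799e-01, -5.24917914e-04, -1.74407621e-04]), 'wrist_force': array([ 0.19518235, -0.38861418, -0.51214007]), 'moment': array([-0.0287336 , -0.01985133, -0.02058595]), 'grasp_force': 0.0, 'finger_gap': 1.0012448445066369}
```

View pics/top0.png

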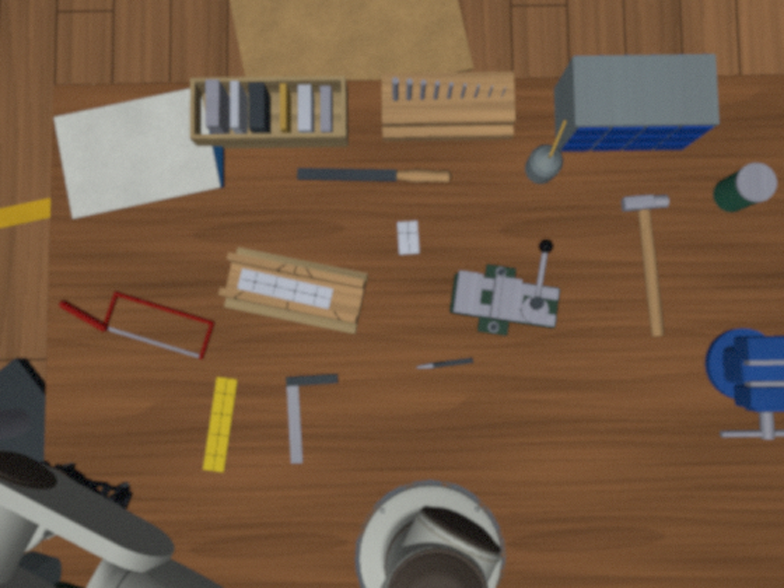

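View pics/scene0.png

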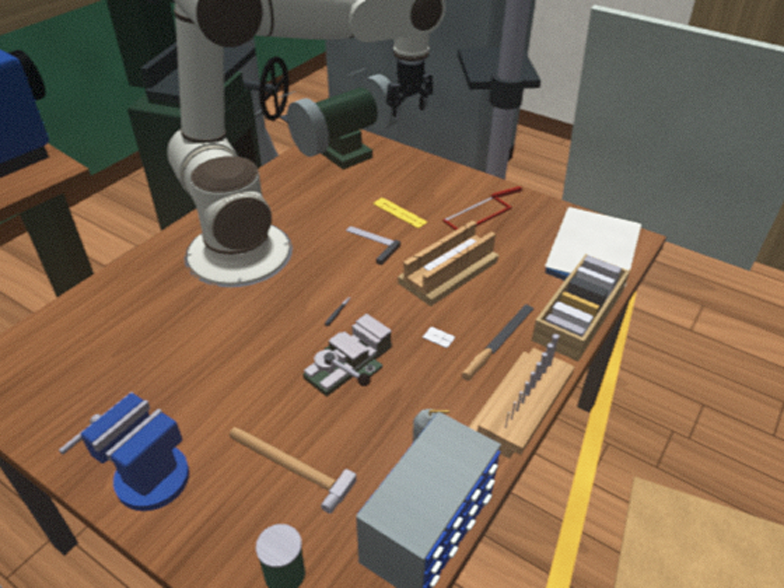

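The top view shows three strip-like things. The white scribed strip at (285,288) is inside the mitre box and is the one meant. The yellow strip at (220,424) is the wrong colour, and the white offcut at (408,238) is too short. The vice is at (505,297), with its knob at (545,246) and cam pivot at (537,303). I'll confirm with an enlarged crop.

Run:
```python
from h import *
c=np.load('top0.npy',allow_pickle=True).item(); s=np.load('scene0.npy',allow_pickle=True).item()
a=cv2.resize(c['image'][165:250,150:270],None,fx=5,fy=5,interpolation=2)
b=cv2.resize(c['image'][160:245,310:410],None,fx=5,fy=5,interpolation=2)
cv2.imwrite('pics/a.png',a[:,:,::-1]); cv2.imwrite('pics/b.png',b[:,:,::-1])
im=c['image'].astype(int)
m=((im.min(2)>150)&(np.ptp(im,axis=2)<40)).astype(np.uint8)
m2=np.zeros_like(m); m2[180:230,160:250]=m[180:230,160:250]
m2=cv2.morphologyEx(m2,3,np.ones((3,3)))
n=max(cv2.findContours(m2,0,1)[0],key=cv2.contourArea); r=cv2.minAreaRect(n); print(r)
P=np.array([ray(c,u+.0,v,.043)[:2] for u,v in cv2.boxPoints(r)]); print(P, [np.linalg.norm(P[i]-P[i-1]) for i in range(4)])
k=(im.max(2)<45).astype(np.uint8); k2=np.zeros_like(k); k2[165:187,378:402]=k[165:187,378:402]
M=cv2.moments(k2,True); print('knob px',M['m10']/M['m00'],M['m01']/M['m00'],M['m00'], ray(c,M['m10']/M['m00'],M['m01']/M['m00'],.074))
```

```text
((203.32350158691406, 205.79409790039062), (66.70610809326172, 14.859734535217285), 12.528807640075684)
[[0.5226976  0.36398721]
 [0.56197875 0.35538695]
 [0.51982876 0.17962863]
 [0.48071814 0.18863722]] [np.float64(0.1803050050639556), np.float64(0.04021160406001101), np.float64(0.18074182782274756), np.float64(0.04013471203057306)]
knob px 389.65384615384613 175.25 52.0 [ 0.59186499 -0.22793019  0.074     ]
```

View pics/a.png

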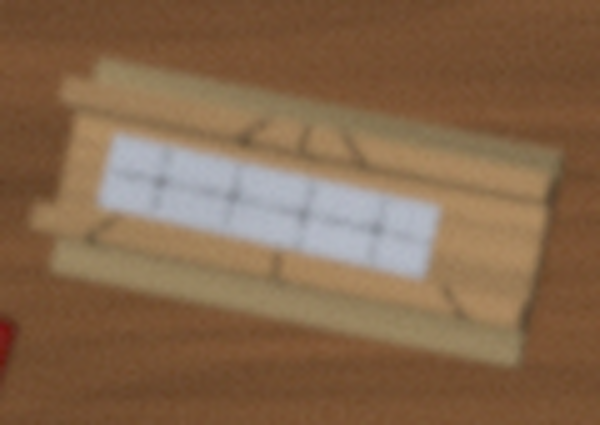

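View pics/b.png

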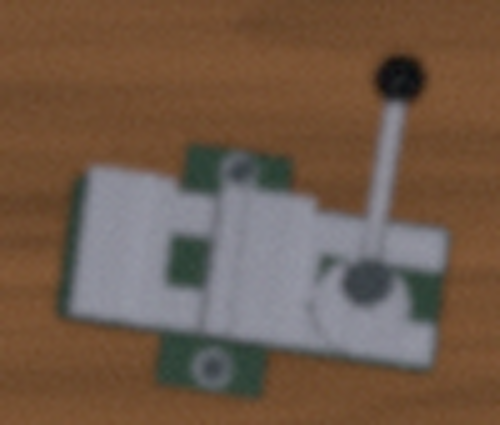

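The crops confirm it: the white scribed strip lies in the channel, running from about (105,170) to (432,243) in the crop. It is nearer the left end of the box, so I'll slide it out that way. In the vice crop the knob is at (400,77) and the pivot at (368,282).

```bash
cat >> h.py <<'E'
def go(x,y,z,yaw_y=None,o=None):
    """print units along tool axes; yaw_y: wanted world angle(deg) of tool y (mod 180)"""
    o=o or ctrl.get_obs(); Rm=R.from_quat(o['tcp_rot']).as_matrix()
    d=Rm.T@(np.array([x,y,z])-o['tcp_pos'])/.025
    w=0
    if yaw_y is not None:
        yw=np.array([np.cos(np.radians(yaw_y)),np.sin(np.radians(yaw_y)),0]); v=Rm.T@yw
        w=np.arctan2(-v[0],v[1]); w=(w+np.pi/2)%np.pi-np.pi/2
    print('shift',d.round(2),'turn',round(w,3),'(or ±pi)', 'q6',o['joint_positions'][5].round(2))
E
python3 - <<'E'
from h import *
c=np.load('top0.npy',allow_pickle=True).item()
A=lambda x,y,z:ray(c,150+(x+.5)/5-.5,165+(y+.5)/5-.5,z)
B=lambda x,y,z:ray(c,310+(x+.5)/5-.5,160+(y+.5)/5-.5,z)
p=np.array([[.5226976,.36398721],[.56197875,.35538695],[.51982876,.17962863],[.48071814,.18863722]])
mid=p.mean(0); d=p[0]+p[1]-p[2]-p[3]; d/=np.linalg.norm(d); print('strip',mid,d,np.degrees(np.arctan2(d[1],d[0])))
for n,q in(('boxL',A(66,160,.04)),('boxR',A(538,262,.04))): print(n,q,'along',(q[:2]-mid)@d)
e=[A(550,203,.039),A(78,110,.039)]; 
a,b=A(190,265,.083),A(510,345,.083)
K=B(400,77,.074); 
for z in(.058,.075):
    Pv=B(368.5,282.5,z); print('pivot',Pv,np.linalg.norm((K-Pv)[:2]),np.degrees(np.arctan2(*(K-Pv)[1::-1])))
print('knob',K)
q=[B(62,317,.062),B(200,334,.062),B(90,167,.062),B(173,176,.062),B(222,188,.062),B(204,332,.062),B(312,198,.062),B(432,368,.055),B(448,230,.055)]
print(np.round(q,4)); print('bolts',B(240,170,.013),B(212,368,.013))
o=ctrl.get_obs(); print(R.from_quat(o['tcp_rot']).as_matrix().round(3), ctrl.tip_reach)
go(*mid,.12,np.degrees(np.arctan2(d[1],d[0]))-90)
E
```

```text
strip [0.52130581 0.27191   ] [0.23301534 0.97247306] 76.52533709515151
boxL [0.54832675 0.38192975 0.04      ] along 0.11328752948106276
boxR [0.48879592 0.12693811 0.04      ] along -0.14855656730675892
pivot [ 0.4844788  -0.21066162  0.058     ] 0.1094106793287433 -9.017016368690928
pivot [ 0.48331072 -0.2073324   0.075     ] 0.11112948622775091 -10.618097424661402
knob [ 0.59253736 -0.22780932  0.074     ]
[[ 0.4685 -0.0462  0.062 ]
 [ 0.4582 -0.1194  0.062 ]
 [ 0.5484 -0.063   0.062 ]
 [ 0.5429 -0.1072  0.062 ]
 [ 0.536  -0.1332  0.062 ]
 [ 0.4593 -0.1215  0.062 ]
 [ 0.5299 -0.1811  0.062 ]
 [ 0.4384 -0.2437  0.055 ]
 [ 0.5122 -0.2548  0.055 ]]
bolts [ 0.55115948 -0.15026662  0.013     ] [ 0.44182357 -0.13178043  0.013     ]
[[-0.938  0.346 -0.001]
 [ 0.346  0.938 -0.001]
 [ 0.    -0.001 -1.   ]] 0.017
shift [-15.79  -5.56   5.11] turn 1.452 (or ±pi) q6 -0.13
```

```bash
python3 -m creep '0 -15.79 -5.56 5.1 1.452;0 -15.79 -5.56 5.1 1.452;0 -15.79 -5.56 5.1 1.452;0 -15.79 -5.56 5.1 1.452;0 -15.79 -5.56 5.1 1.452;0 -15.79 -5.56 5.1 1.452;0 -15.79 -5.56 5.1 1.452;0 -15.79 -5.56 5.1 1.452;0 -15.79 -5.56 5.1 1.452;0 -15.79 -5.56 5.1 1.452;0 -15.79 -5.56 5.1 1.452;0 -15.79 -5.56 5.1 1.452;0 -15.79 -5.56 5.1 1.452;0 -15.79 -5.56 5.1 1.452;0 -15.79 -5.56 5.1 1.452;0 -15.79 -5.56 5.1 1.452;0 -15.79 -5.56 5.1 1.452;0 -15.79 -5.56 5.1 1.452;0 -15.79 -5.56 5.1 1.452;0 -15.79 -5.56 5.1 1.452'
python3 - <<'E'
from h import *
go(.5213,.2719,.07,-13.5)
E
```

```text
clock: 2.1
tcp_pos: [0.5214, 0.2722, 0.1208]
tcp_rot: [0.785, 0.619, -0.0, 0.0]
wrist_force: [0.3, 0.3, -0.2]
finger_gap: 0.002
grasp_force: 0.0
shift [-0.01 -0.    2.03] turn 0.001 (or ±pi) q6 0.59
```

```bash
python3 -m creep '0 0 0 0.6 0;0 0 0 1.2 0;0 0 0 1.8 0;0 0 0 2.1 0;0 0 0 2.1 0;0 0 0 2.16 0;0 0 0 2.16 0;0 0 0 2.22 0;0 0 0 2.22 0;0 0 0 2.22 0'
```

```text
clock: 3.1
tcp_pos: [0.5214, 0.2722, 0.0655]
tcp_rot: [0.785, 0.619, 0.0, 0.0]
wrist_force: [0.5, 0.3, -0.8]
finger_gap: -0.001
grasp_force: 0.0
```

```bash
python3 -m creep '0 0 0 0.06 0;0 0 0 0.06 0;0 0 0 0.06 0'; python3 -m creep '0 0 0 0.04 0;0 0 0 0.04 0'
```

```text
clock: 3.4
tcp_pos: [0.5215, 0.2722, 0.0639]
tcp_rot: [0.785, 0.619, 0.0, 0.0]
wrist_force: [0.1, -0.0, 2.5]
finger_gap: 0.001
grasp_force: 1.0
clock: 3.6
tcp_pos: [0.5216, 0.2722, 0.0638]
tcp_rot: [0.785, 0.619, 0.0, 0.0]
wrist_force: [-4.8, -2.1, 15.1]
finger_gap: 0.006
grasp_force: 7.7
```

```bash
python3 -m creep '0 0.08 0 0 0;0 0.16 0 0 0;0 0.24 0 0 0;0 0.32 0 0 0;0 0.4 0 0 0;0 0.5 0 0 0;0 0.6 0 0 0;0 0.7 0 0 0;0 0.8 0 0 0;0 0.8 0 0 0'
python3 - <<'E'
from h import *
c=cam('top'); save(c,'s1.png',(140,160,270,255),5)
E
```

```text
clock: 4.6
tcp_pos: [0.5267, 0.2918, 0.0638]
tcp_rot: [0.785, 0.619, 0.001, 0.0]
wrist_force: [-0.0, -1.0, 11.1]
finger_gap: 0.003
grasp_force: 6.0
```

View pics/s1.png

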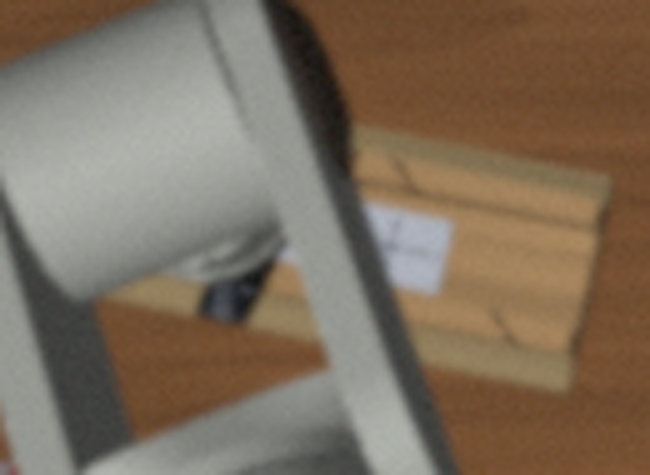

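The strip's right end moved from crop x≈487 (in this crop's coordinates) to ≈450, about 20 mm, so it follows the fingertip. I'll keep sliding.

```bash
python3 -m creep '0 0.1 0 0 0;0 0.2 0 0 0;0 0.3 0 0 0;0 0.4 0 0 0;0 0.5 0 0 0;0 0.6 0 0.01 0;0 0.7 0 0.01 0;0 0.8 0 0.01 0;0 0.9 0 0.01 0;0 1 0 0.01 0;0 1.1 0 0.01 0;0 1.2 0 0.01 0;0 1.3 0 0.01 0;0 1.4 0 0.01 0;0 1.5 0 0.01 0;0 1.6 0 0.01 0;0 1.7 0 0.01 0;0 1.8 0 0.01 0;0 1.88 0 0.01 0;0 1.88 0 0.01 0'
python3 - <<'E'
from h import *
c=cam('top'); im=c['image'].astype(int)
m=((im.min(2)>140)&((im[:,:,2]-im[:,:,0])>5)).astype(np.uint8)
m2=np.zeros_like(m); m2[170:235,150:260]=m[170:235,150:260]
for n in cv2.findContours(m2,0,1)[0]:
    if cv2.contourArea(n)>15: print(cv2.minAreaRect(n))
save(c,'s2.png',(140,160,270,255),5)
E
```

```text
clock: 6.65
tcp_pos: [0.5377, 0.3375, 0.0638]
tcp_rot: [0.785, 0.619, 0.001, 0.001]
wrist_force: [-1.1, -2.6, 14.3]
finger_gap: 0.0
grasp_force: 7.0
((201.82691955566406, 205.36538696289062), (18.238801956176758, 12.551432609558105), 11.309932708740234)
```

View pics/s2.png

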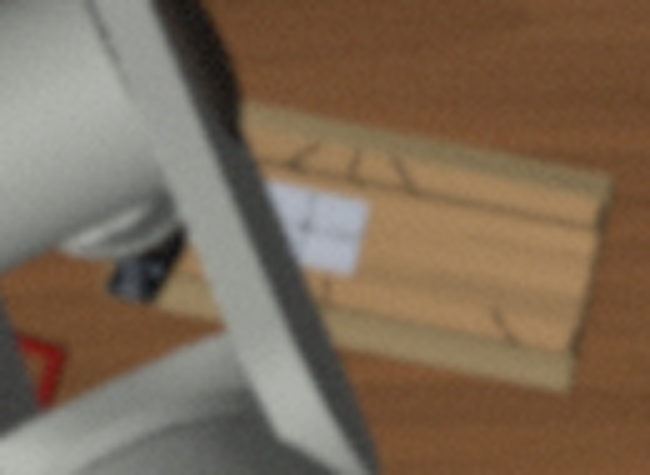

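The strip's right end is now at crop ≈(362,236), about 66 mm from where it started, so the left end should overhang by about 44 mm. Next I'll lift the finger, open, move past the end of the box and go down over it.

```bash
python3 -m creep '0 0 0 -0.5 0;0 0 0 -1.2 0;0 0 0 -2 0;0 0 0 -2.3 0;60 0 0 -2.3 0;60 0.9 0 -2.3 0;60 1.8 0 -2.3 0;60 2.78 0 -2.3 0;60 2.78 0 -2.3 0;60 2.78 0 -2.3 0;60 2.78 0 -1.6 0;60 2.78 0 -1 0;60 2.78 0 -0.4 0;60 2.78 0 0.1 0;60 2.78 0 0.5 0;60 2.78 0 0.88 0;60 2.78 0 0.88 0;60 2.78 0 0.88 0'
python3 - <<'E'
from h import *
c=cam('top'); s=cam('scene'); 
p=[.5532,.4051,.047]; u=proj(s,p).astype(int); print(u)
t=s['image'][u[1]-50:u[1]+50,u[0]-60:u[0]+60]; a=c['image'][150:250,140:260]
f=lambda x:cv2.resize(x,None,fx=3.3,fy=3.3,interpolation=2)[:,:,::-1]
cv2.imwrite('pics/s3.png',np.hstack([f(a),f(t)]))
E
```

```text
clock: 8.5
tcp_pos: [0.5533, 0.405, 0.0407]
tcp_rot: [0.785, 0.619, 0.0, 0.0]
wrist_force: [0.3, -0.4, 0.7]
finger_gap: 0.703
grasp_force: 0.0
[348 167]
```

View pics/s3.png

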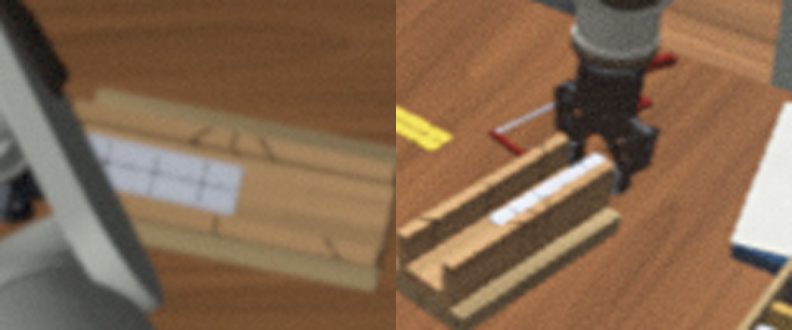

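The left panel shows the strip's right end at (240,185). In the right panel the fingers straddle the projecting end near (605,155). I'll pinch it.

```bash
python3 -m creep '35 0 0 0 0;35 0 0 0 0;35 0 0 0 0;35 0 0 0 0;35 0 0 0 0;35 0 0 0 0;35 0 0 0 0;35 0 0 0 0' 90; python3 -m creep '35 0 0 -0.2 0;35 0 0 -0.4 0;35 0 0 -0.6 0;35 0 0 -0.8 0;35 0 0 -1 0;35 0 0 -1.3 0;35 0 0 -1.6 0;35 0 0 -1.9 0;35 0 0 -2.3 0;35 0 0 -2.8 0;35 0 0 -3.4 0;35 0 0 -4 0;35 0 0 -4.6 0;35 0 0 -5 0;35 0 0 -5 0;35 0 0 -5 0;35 0 0 -5 0'
python3 - <<'E'
from h import *
c=cam('top'); s=cam('scene'); 
t=s['image'][60:200,250:390]; a=c['image'][130:270,130:270]
f=lambda x:cv2.resize(x,None,fx=2.8,fy=2.8,interpolation=2)[:,:,::-1]
cv2.imwrite('pics/s4.png',np.hstack([f(a),f(t)]))
xh=np.array([np.cos(np.radians(-9)),np.sin(np.radians(-9))]); yh=np.array([-xh[1],xh[0]])
seat=np.array([.5015,-.1121]); t=seat-.0705*xh-.004*yh; print(t); go(*t,.165,81)
E
```

```text
clock: 9.4
tcp_pos: [0.5534, 0.4051, 0.0409]
tcp_rot: [0.785, 0.619, 0.0, 0.0]
wrist_force: [0.2, 0.7, 6.2]
finger_gap: 0.434
grasp_force: 89.4
clock: 11.1
tcp_pos: [0.5529, 0.4048, 0.1646]
tcp_rot: [0.785, 0.619, -0.001, -0.0]
wrist_force: [0.0, -0.1, -0.7]
finger_gap: 0.432
grasp_force: 89.9
[ 0.43124223 -0.10502212]
shift [-2.097e+01  1.000e-02  1.000e-02] turn 1.493 (or ±pi) q6 0.75
```

View pics/s4.png

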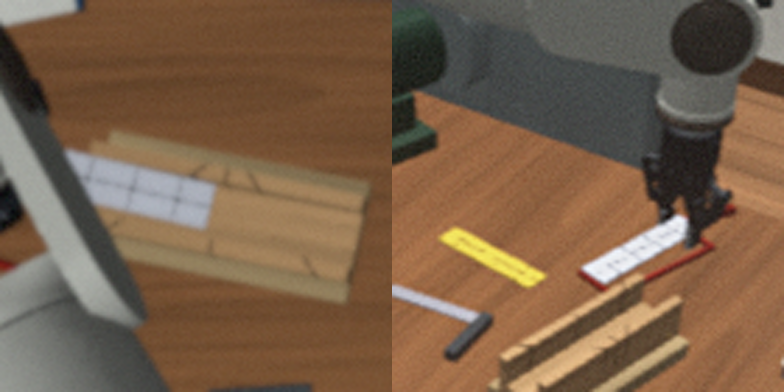

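The strip is held level and clear of the box walls. In the top panel its free end is at (213,207), and the scene panel shows it above the box. I'll carry it to the vice, turning it as I go.

```bash
python3 -m creep '35 -0.6 0 0 -0.04;35 -1.6 0 0 -0.12;35 -2.8 0 0 -0.21;35 -4 0 0 -0.31;35 -5.2 0 0 -0.41;35 -6.4 0 0 -0.5;35 -7.6 0 0 -0.6;35 -8.8 0 0 -0.69;35 -10 0 0 -0.79;35 -11.2 0 0 -0.88;35 -12.4 0 0 -0.98;35 -13.6 0 0 -1.07;35 -14.8 0 0 -1.16;35 -16 0 0 -1.26;35 -17.2 0 0 -1.35;35 -18.4 0 0 -1.45;35 -19.4 0 0 -1.53;35 -20.3 0 0 -1.6;35 -20.8 0 0 -1.64;35 -20.97 0 0 -1.649'; python3 -m creep '35 0 0 0 0;35 0 0 0 0;35 0 0 0 0;35 0 0 0 0'
python3 - <<'E'
from h import *
c=cam('top'); s=cam('scene'); o=ctrl.get_obs()
z=o['tcp_pos'][2]+.005
for k in (c,s):
    print(proj(k,[*o['tcp_pos'][:2],z]))
im=c['image'].astype(int)
m=((im.min(2)>140)&((im[:,:,2]-im[:,:,0])>5)).astype(np.uint8)
m2=np.zeros_like(m); m2[130:270,290:420]=m[130:270,290:420]
for n in cv2.findContours(m2,0,1)[0]:
    if cv2.contourArea(n)>40: print(cv2.minAreaRect(n))
t=s['image'][180:320,200:340]; a=c['image'][130:270,280:420]
f=lambda x:cv2.resize(x,None,fx=2.8,fy=2.8,interpolation=2)[:,:,::-1]
cv2.imwrite('pics/s5.png',np.hstack([f(a),f(t)]))
np.save('top1.npy',c,allow_pickle=True);np.save('scene1.npy',s,allow_pickle=True)
E
```

```text
clock: 13.2
tcp_pos: [0.4307, -0.1059, 0.1653]
tcp_rot: [0.079, 0.997, -0.0, -0.0]
wrist_force: [0.7, -0.3, -0.8]
finger_gap: 0.433
grasp_force: 89.9
clock: 13.6
tcp_pos: [0.4312, -0.1044, 0.1655]
tcp_rot: [0.078, 0.997, -0.0, -0.0]
wrist_force: [0.0, 0.7, -1.3]
finger_gap: 0.432
grasp_force: 89.9
[349.48421952 235.29478033]
[240.47851853 203.51060059]
((356.5643615722656, 182.3564453125), (14.925558090209961, 22.686847686767578), 5.710593223571777)
((294.0, 169.5), (21.0, 8.0), 90.0)
```

View pics/s5.png

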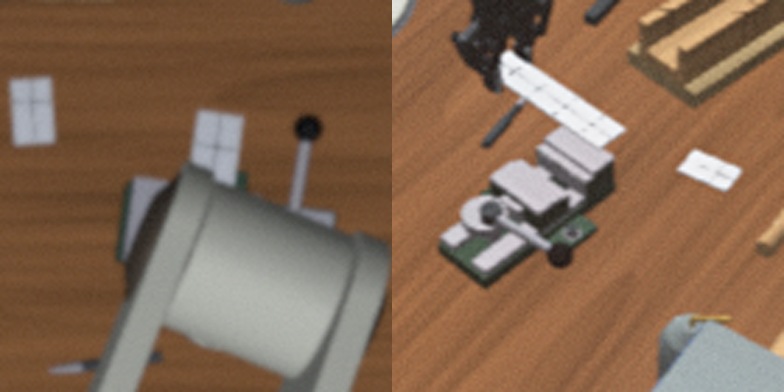

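The strip is over the vice. Its free end is at (220,113) in the top panel and (614,139) in the scene panel, so I'll triangulate it.

Run:
```python
from h import *
c=np.load('top1.npy',allow_pickle=True).item(); s=np.load('scene1.npy',allow_pickle=True).item()
best=min(((np.linalg.norm(ray(c,358.25,170,z)-ray(s,278.8,229.3,z)),z) for z in np.arange(.12,.22,.001))); print(best)
xh=np.array([np.cos(np.radians(-9)),np.sin(np.radians(-9))]); yh=np.array([-xh[1],xh[0]])
seat=np.array([.5015,-.1121]); o=ctrl.get_obs()
for z in (best[1],.172):
  E=ray(c,358.25,170,z); 
  print(E,'vice coords of free end',(E[:2]-seat)@xh,(E[:2]-seat)@yh,'len from tcp',np.linalg.norm(E[:2]-o['tcp_pos'][:2]))
print('tcp in vice',(o['tcp_pos'][:2]-seat)@xh,(o['tcp_pos'][:2]-seat)@yh)
v=E[:2]-o['tcp_pos'][:2]; print('dir',np.degrees(np.arctan2(v[1],v[0])))
```

```text
(np.float64(0.0010850780885765519), np.float64(0.16900000000000004))
[ 0.59190767 -0.13070958  0.169     ] vice coords of free end 0.09220578118577785 -0.004237588588346651 len from tcp 0.16285887302376434
[ 0.59142274 -0.13026313  0.172     ] vice coords of free end 0.09165697866681849 -0.0038724992571575866 len from tcp 0.16230894946649713
tcp in vice -0.07065165929392574 -0.003554505159764316
dir -9.112253399498027
```

```bash
python3 -m creep '35 0.08 0 0.4 0;35 0.08 0 1 0;35 0.08 0 1.7 0;35 0.08 0 2.4 0;35 0.08 0 3 0;35 0.08 0 3.5 0;35 0.08 0 3.9 0;35 0.08 0 4.2 0;35 0.08 0 4.36 0;35 0.08 0 4.36 0;35 0.08 0 4.36 0'; python3 -m creep '35 0 0 0.06 0;35 0 0 0.06 0;35 0 0 0.1 0;35 0 0 0.1 0;35 0 0 0.1 0'
```

```text
clock: 14.8
tcp_pos: [0.4293, -0.1047, 0.0569]
tcp_rot: [0.078, 0.997, -0.0, 0.0]
wrist_force: [-0.9, 0.4, -1.4]
finger_gap: 0.437
grasp_force: 89.9
clock: 15.3
tcp_pos: [0.4291, -0.1046, 0.0541]
tcp_rot: [0.078, 0.997, -0.0, 0.0]
wrist_force: [0.2, -0.3, -0.1]
finger_gap: 0.436
grasp_force: 89.9
```

```bash
python3 -m creep '35 0 0 0.04 0;35 0 0 0.04 0;35 0 0 0.04 0'; python3 -m creep '35 0 0 0.04 0;35 0 0 0.04 0;35 0 0 0.04 0'; python3 -m creep '35 0 0 0.03 0;35 0 0 0.03 0;35 0 0 0.03 0'
```

```text
clock: 15.6
tcp_pos: [0.4291, -0.1046, 0.0531]
tcp_rot: [0.078, 0.997, -0.0, -0.0]
wrist_force: [0.3, 0.2, -0.3]
finger_gap: 0.435
grasp_force: 89.9
clock: 15.9
tcp_pos: [0.4291, -0.1046, 0.0522]
tcp_rot: [0.078, 0.997, -0.0, 0.0]
wrist_force: [-0.5, 0.1, 3.5]
finger_gap: 0.431
grasp_force: 90.2
clock: 16.2
tcp_pos: [0.4291, -0.1046, 0.0515]
tcp_rot: [0.078, 0.997, -0.0, 0.0]
wrist_force: [-2.2, 1.1, 5.0]
finger_gap: 0.432
grasp_force: 90.4
```

```bash
python3 -m creep '42 0 0 0 0;44 0 0 0 0;46 0 0 0 0;50 0 0 0 0;55 0 0 0 0;60 0 0 0 0;60 0 0 0 0;60 0 0 -0.4 0;60 0 0 -1 0;60 0 0 -2 0;60 0 0 -3 0;40 0 0 -4 0;20 0 -0.6 -4 0;0 -1 -1.2 -4 0;0 -2.5 -2 -4 0;0 -4 -2.08 -4 0;0 -5.5 -2.08 -4 0;0 -7 -2.08 -4 0;0 -7 -2.08 -4 0;0 -7 -2.08 -4 0' 30
python3 - <<'E'
from h import *
c=cam('top'); s=cam('scene'); o=ctrl.get_obs()
t=s['image'][180:320,200:340]; a=c['image'][130:270,280:420]
f=lambda x:cv2.resize(x,None,fx=2.8,fy=2.8,interpolation=2)[:,:,::-1]
cv2.imwrite('pics/s6.png',np.hstack([f(a),f(t)]))
E
```

```text
clock: 18.2
tcp_pos: [0.5939, -0.1832, 0.1512]
tcp_rot: [0.078, 0.997, 0.0, -0.0]
wrist_force: [-0.8, 0.6, -0.1]
finger_gap: 0.002
grasp_force: 0.0
```

View pics/s6.png

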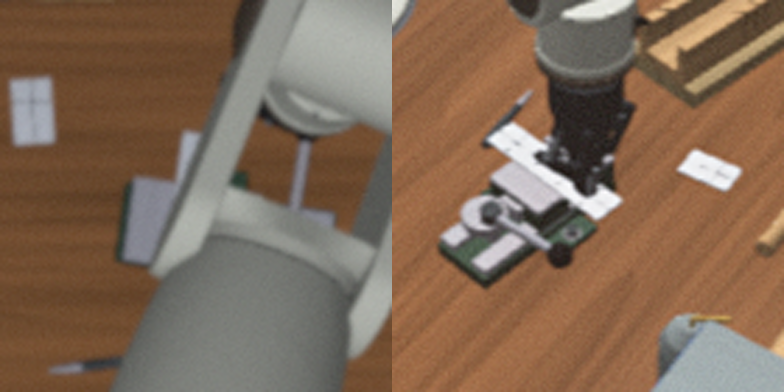

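The strip lies flat between the jaws in the scene panel, running from (500,130) to (610,205), with the knob at (560,255). I'll lower the closed fingers on the knob's +y side and swing the lever.

```bash
python3 -m creep '0 0 0 0.8 0;0 0 0 1.6 0;0 0 0 2.4 0;0 0 0 2.92 0;0 0 0 2.92 0;0 0 0 2.92 0'; python3 -m creep '0 -0.18 -0.4 0 0;0 -0.18 -0.61 0 0;0 -0.28 -1.04 0 0.1;0 -0.33 -1.48 0 0.2;0 -0.34 -1.92 0 0.3;0 -0.3 -2.36 0 0.4;0 -0.22 -2.8 0 0.5;0 -0.09 -3.23 0 0.6;0 -0.09 -3.23 0 0.6'
python3 - <<'E'
from h import *
c=cam('top'); s=cam('scene')
for k,w,n in((c,(330,420,150,260),'t'),(s,(210,330,220,330),'s')):
    g=(k['image'].max(2)<45).astype(np.uint8); h=np.zeros_like(g); h[w[2]:w[3],w[0]:w[1]]=g[w[2]:w[3],w[0]:w[1]]
    for q in cv2.connectedComponentsWithStats(h)[2:4][0][1:]: 
        if q[4]>15: print(n,q)
E
```

```text
clock: 18.9
tcp_pos: [0.5938, -0.1834, 0.0792]
tcp_rot: [0.078, 0.997, -0.0, 0.0]
wrist_force: [-0.2, -0.4, -0.3]
finger_gap: 0.003
grasp_force: 0.0
clock: 19.8
tcp_pos: [0.5833, -0.2649, 0.0789]
tcp_rot: [0.371, 0.929, -0.0, 0.0]
wrist_force: [-0.2, 0.0, 0.5]
finger_gap: -0.001
grasp_force: 0.0
t [405 180  15  10  50]
s [235 244  37  32 444]
s [229 266  14  10  40]
s [233 277  13   6  38]
```

```bash
cat >> h.py <<'E'
def knob():
    xh=np.array([np.cos(np.radians(-9)),np.sin(np.radians(-9))]); yh=np.array([-xh[1],xh[0]]); piv=np.array([.5015,-.1121])-.1*yh
    for n in('top','scene'):
        k=cam(n); im=k['image'].astype(int); b=[]
        for f in np.arange(0,1.5,.1):
            r=[]
            for L in np.arange(.03,.085,.004):   # brightness/greyness along rod
                p=piv+L*(np.cos(f)*xh-np.sin(f)*yh); u,v=proj(k,[*p,.058+.016*L/.108]).round().astype(int); q=im[v,u]; r.append((q.min()>95)&(np.ptp(q)<30))
            p=piv+.108*(np.cos(f)*xh-np.sin(f)*yh); u,v=proj(k,[*p,.074]).round().astype(int)
            b.append((round(f,1),int(np.mean(r)*100),int(im[v-1:v+2,u-1:u+2].mean())))
        print(n,b)
E
python3 -c "
from h import *
knob()"
```

```text
top [(np.float64(0.0), 100, 82), (np.float64(0.1), 100, 134), (np.float64(0.2), 100, 137), (np.float64(0.3), 100, 131), (np.float64(0.4), 78, 46), (np.float64(0.5), 78, 37), (np.float64(0.6), 100, 38), (np.float64(0.7), 85, 29), (np.float64(0.8), 85, 69), (np.float64(0.9), 85, 74), (np.float64(1.0), 92, 70), (np.float64(1.1), 85, 77), (np.float64(1.2), 57, 82), (np.float64(1.3), 78, 108), (np.float64(1.4), 71, 116)]
scene [(np.float64(0.0), 0, 55), (np.float64(0.1), 0, 92), (np.float64(0.2), 0, 51), (np.float64(0.3), 7, 67), (np.float64(0.4), 0, 50), (np.float64(0.5), 0, 38), (np.float64(0.6), 0, 34), (np.float64(0.7), 21, 37), (np.float64(0.8), 28, 46), (np.float64(0.9), 35, 70), (np.float64(1.0), 28, 101), (np.float64(1.1), 0, 104), (np.float64(1.2), 0, 108), (np.float64(1.3), 7, 107), (np.float64(1.4), 64, 108)]
```

The brightness samples put the knob at about 0.65 rad, so it's moving with the finger. I'll continue towards the stop.

```bash
python3 -m creep '0 -0.1 -0.43 0 0.1;0 -0.15 -0.87 0 0.2;0 -0.16 -1.31 0 0.3;0 -0.12 -1.75 0 0.4;0 -0.04 -2.19 0 0.5;0 0.09 -2.62 0 0.6;0 0.2 -2.85 0 0.67;0 0.26 -3.03 0 0.7;0 0.26 -3.03 0 0.7'; python3 -c "
from h import *
knob(); o=ctrl.get_obs(); print(o['joint_positions'])"
```

```text
clock: 20.9
tcp_pos: [0.5267, -0.314, 0.0785]
tcp_rot: [0.665, 0.747, 0.0, 0.0]
wrist_force: [0.8, -1.3, 0.6]
finger_gap: 0.001
grasp_force: 0.4
top [(np.float64(0.0), 7, 81), (np.float64(0.1), 7, 80), (np.float64(0.2), 7, 82), (np.float64(0.3), 7, 81), (np.float64(0.4), 14, 81), (np.float64(0.5), 14, 80), (np.float64(0.6), 21, 76), (np.float64(0.7), 28, 74), (np.float64(0.8), 28, 75), (np.float64(0.9), 28, 104), (np.float64(1.0), 28, 138), (np.float64(1.1), 35, 138), (np.float64(1.2), 42, 118), (np.float64(1.3), 50, 30), (np.float64(1.4), 64, 46)]
scene [(np.float64(0.0), 57, 65), (np.float64(0.1), 57, 103), (np.float64(0.2), 57, 101), (np.float64(0.3), 57, 95), (np.float64(0.4), 14, 94), (np.float64(0.5), 21, 97), (np.float64(0.6), 0, 101), (np.float64(0.7), 0, 70), (np.float64(0.8), 0, 47), (np.float64(0.9), 28, 42), (np.float64(1.0), 0, 43), (np.float64(1.1), 0, 63), (np.float64(1.2), 0, 44), (np.float64(1.3), 0, 35), (np.float64(1.4), 0, 52)]
[-6.62708394e-01  3.37531483e-01  1.56060727e+00 -3.35105792e-04
  1.24363098e+00 -7.78788366e-01]
```

```bash
python3 -m creep '0 -0.05 -0.1 0 0.02;0 -0.05 -0.2 0 0.04;0 -0.05 -0.2 0 0.04'; python3 -m creep '0 0 -0.06 0 0.02;0 0 -0.12 0 0.04;0 0 -0.12 0 0.04'
```

```text
clock: 21.3
tcp_pos: [0.522, -0.3159, 0.0784]
tcp_rot: [0.681, 0.732, 0.0, 0.0]
wrist_force: [4.7, 0.2, -1.3]
finger_gap: 0.004
grasp_force: 2.2
clock: 21.6
tcp_pos: [0.5194, -0.3166, 0.0786]
tcp_rot: [0.695, 0.719, 0.0, 0.001]
wrist_force: [6.9, -2.7, -2.9]
finger_gap: -0.001
grasp_force: 3.5
```

```bash
python3 -m creep '0 0 -0.06 0 0;0 0 -0.12 0 0;0 0 -0.12 0 0'
```

```text
clock: 21.9
tcp_pos: [0.5166, -0.317, 0.0786]
tcp_rot: [0.695, 0.719, -0.0, 0.001]
wrist_force: [8.8, -6.0, -4.4]
finger_gap: 0.003
grasp_force: 4.7
```

```bash
python3 -m creep '0 0.02 -0.06 0 0;0 0.03 -0.12 0 0;0 0.03 -0.12 0 0'; python3 -m creep '0 0.02 -0.06 0 0;0 0.03 -0.12 0 0;0 0.03 -0.12 0 0'; python3 -c "
from h import *
knob()"
```

```text
clock: 22.2
tcp_pos: [0.5138, -0.3163, 0.0788]
tcp_rot: [0.695, 0.719, 0.0, 0.002]
wrist_force: [11.9, -5.9, -2.7]
finger_gap: 0.003
grasp_force: 5.5
clock: 22.5
tcp_pos: [0.511, -0.3158, 0.079]
tcp_rot: [0.695, 0.719, 0.0, 0.002]
wrist_force: [12.9, -6.3, -3.5]
finger_gap: -0.001
grasp_force: 6.5
top [(np.float64(0.0), 7, 80), (np.float64(0.1), 7, 81), (np.float64(0.2), 7, 83), (np.float64(0.3), 7, 82), (np.float64(0.4), 14, 83), (np.float64(0.5), 14, 80), (np.float64(0.6), 21, 77), (np.float64(0.7), 28, 73), (np.float64(0.8), 28, 74), (np.float64(0.9), 28, 75), (np.float64(1.0), 28, 80), (np.float64(1.1), 21, 137), (np.float64(1.2), 21, 139), (np.float64(1.3), 28, 138), (np.float64(1.4), 50, 110)]
scene [(np.float64(0.0), 57, 65), (np.float64(0.1), 64, 103), (np.float64(0.2), 57, 101), (np.float64(0.3), 57, 95), (np.float64(0.4), 50, 92), (np.float64(0.5), 64, 97), (np.float64(0.6), 57, 100), (np.float64(0.7), 57, 69), (np.float64(0.8), 28, 46), (np.float64(0.9), 7, 71), (np.float64(1.0), 0, 96), (np.float64(1.1), 0, 36), (np.float64(1.2), 0, 67), (np.float64(1.3), 0, 58), (np.float64(1.4), 0, 33)]
```

```bash
python3 -m creep '0 0.03 -0.06 0 0;0 0.05 -0.12 0 0;0 0.05 -0.12 0 0'; python3 -m creep '0 0.02 -0.06 0 0;0 0.04 -0.12 0 0;0 0.04 -0.12 0 0'
```

```text
clock: 22.9
tcp_pos: [0.5102, -0.3153, 0.0794]
tcp_rot: [0.695, 0.719, 0.001, 0.005]
wrist_force: [35.1, -12.7, -12.2]
finger_gap: -0.005
grasp_force: 17.0
clock: 23.2
tcp_pos: [0.5095, -0.3152, 0.0798]
tcp_rot: [0.695, 0.719, 0.002, 0.007]
wrist_force: [58.2, -19.5, -24.2]
finger_gap: -0.001
grasp_force: 28.5
```

The force jumped sharply, so the lever is at its stop. I'll back off, rise and move clear.

```bash
python3 -m creep '0 0 0.2 0 0;0 0 0.5 0 0;0 0 0.9 0 0;0 0 0.9 -1 0;0 0 0.9 -2.5 0;0 0 0.9 -4 0;0 0 0.9 -5 0;0 -1.5 0.9 -5.5 0;0 -3 0.9 -5.5 0;0 -4.5 0.9 -5.5 0;0 -6 0.9 -5.5 0;0 -7 0.9 -5.5 0;0 -7 0.9 -5.5 0;0 -7 0.9 -5.5 0'
python3 - <<'E'
from h import *
o=ctrl.get_obs();print(o['tcp_pos'],o['wrist_force'])
knob()
c=cam('top');im=c['image'].astype(int)
for lo in(120,165,180):
    m=((im.min(2)>lo)&((im[:,:,2]-im[:,:,0])>5)).astype(np.uint8); m2=np.zeros_like(m); m2[150:260,325:375]=m[150:260,325:375]
    for n in cv2.findContours(m2,0,1)[0]:
        if cv2.contourArea(n)>40: print(lo,cv2.minAreaRect(n))
xh=np.array([np.cos(np.radians(-9)),np.sin(np.radians(-9))]); yh=np.array([-xh[1],xh[0]])
for x in(-.075,-.055,.055,.075):   # profile across the strip's ends
    P=[]
    for y in np.arange(-.035,.036,.0025):
        w=np.array([.5015,-.1121])+x*xh+y*yh; u,v=proj(c,[*w,.058]); P.append(int(cv2.getRectSubPix(c['image'],(1,1),(float(u),float(v)))[0,0,2]))
    print(x,P)
P=[]
for x in np.arange(-.11,.111,.005):
    w=np.array([.5015,-.1121])+x*xh; u,v=proj(c,[*w,.058]); P.append(int(cv2.getRectSubPix(c['image'],(1,1),(float(u),float(v)))[0,0,2]))
print(P)
E
```

```text
clock: 24.6
tcp_pos: [0.5321, -0.4871, 0.215]
tcp_rot: [0.695, 0.719, -0.0, -0.001]
wrist_force: [0.4, 0.3, -0.8]
finger_gap: 0.001
grasp_force: 0.0
[ 0.53207857 -0.48708259  0.21496758] [ 0.44022686  0.28483563 -0.79807768]
top [(np.float64(0.0), 7, 79), (np.float64(0.1), 7, 80), (np.float64(0.2), 7, 79), (np.float64(0.3), 7, 80), (np.float64(0.4), 14, 81), (np.float64(0.5), 14, 79), (np.float64(0.6), 21, 75), (np.float64(0.7), 28, 70), (np.float64(0.8), 28, 74), (np.float64(0.9), 28, 74), (np.float64(1.0), 28, 70), (np.float64(1.1), 21, 75), (np.float64(1.2), 21, 65), (np.float64(1.3), 64, 15), (np.float64(1.4), 100, 25)]
scene [(np.float64(0.0), 57, 65), (np.float64(0.1), 64, 100), (np.float64(0.2), 57, 100), (np.float64(0.3), 57, 95), (np.float64(0.4), 50, 94), (np.float64(0.5), 64, 97), (np.float64(0.6), 57, 99), (np.float64(0.7), 71, 68), (np.float64(0.8), 57, 46), (np.float64(0.9), 50, 70), (np.float64(1.0), 14, 100), (np.float64(1.1), 0, 103), (np.float64(1.2), 0, 93), (np.float64(1.3), 35, 31), (np.float64(1.4), 100, 35)]
120 ((347.98236083984375, 209.37863159179688), (58.302406311035156, 51.42454147338867), 59.931419372558594)
-0.075 [45, 47, 48, 46, 46, 63, 103, 147, 172, 180, 182, 182, 182, 179, 174, 175, 178, 182, 183, 183, 180, 173, 146, 109, 70, 47, 41, 42, 43]
-0.055 [64, 78, 85, 80, 78, 86, 119, 155, 172, 178, 178, 176, 176, 173, 167, 165, 172, 176, 179, 178, 178, 171, 151, 112, 72, 51, 46, 46, 45]
0.055 [56, 61, 67, 75, 85, 106, 136, 162, 173, 177, 178, 177, 174, 167, 162, 170, 177, 176, 176, 176, 175, 165, 137, 95, 62, 49, 47, 45, 44]
0.075 [43, 44, 45, 43, 52, 78, 121, 155, 172, 178, 180, 180, 176, 170, 164, 171, 178, 179, 179, 179, 177, 166, 137, 96, 62, 47, 42, 43, 43]
[70, 67, 62, 64, 124, 164, 166, 174, 171, 166, 154, 167, 171, 166, 165, 169, 170, 162, 145, 165, 168, 165, 167, 172, 164, 160, 151, 164, 166, 171, 164, 169, 166, 162, 153, 166, 167, 164, 164, 167, 124, 60, 49, 49, 48]
```

The strip is centred to within about 1 mm, parallel to the jaws and against the fixed jaw. The knob reads about 1.34 rad, and the robot is clear of everything.

```bash
python3 -c "
from bench import ticket
print(ticket.hand_in())"
```

```text
the job is handed in; nothing more can be done
None
```

The strip is out of the mitre box and clamped in the drill vice, centred within about 1 mm by the cameras, with the cam lever settled at about 1.34 rad; the job is handed in, but no verdict came back.

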